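Latch the crampon bar in the sizing jig and set the dial

ROBOT

A 6-joint arm with a two-finger parallel gripper is mounted at the origin on the work surface. World frame = base frame: x ahead of the robot, y to its left, z up, the work surface at z = 0. Lengths are in m, angles in rad, forces in N, time in s.
With the tool pointing down it reaches from about 0.3 to 0.875 m from the base axis. Payload 6.4 kg.
Tool frame: the origin (TCP) lies on the centre line of the jaws, within the pads' length; the fingertips stand 22 mm ahead of it and the grasp point (between the pads) lies 3 mm ahead of it; z points along the fingers, y is the line along which they close (so a half turn about z gives the same grasp; the last joint's range is limited). The gripper opens to 85 mm and grips with 20 to 120 N. Pads are 22 mm wide; open, the fingers measure 114 mm over their backs; the gripper's body (76 mm by 85 mm) begins 54 mm behind the grasp point. The pads swing forward as they close: fully open they stand 13 mm farther back than shut.
Start: joints at [-1.475, 0.181, 1.607, -0, 1.354, -0.206], TCP at [0.171, -0.549, 0.253] pointing down, gripper open.
Joint ranges: [-2.99, 2.99], [-0.89, 2.07], [0.3, 2.58], [-1.14, 4.28], [0, 2.63], [-3.12, 3.12]. Speed limits (rad/s): [2.57, 2.57, 3.01, 3.14, 3.14, 3.14].

INTERFACE

Orientations are given as a unit quaternion [x, y, z, w].
In Python, from station import manip gives the robot as it stands. The module is installed in compiled form; this text tells all that it offers.
- The arm moves only by the tool servo_tool, never from a script. Its argument "commands" is a list of rows, each a list of 5 numbers: the shift along the tool's x, y, z in m, then the turn about the tool's z in rad, then the closure, from 0 (fully open) to 1 (shut). In form: [[tx, ty, tz, turn, fingers], ...]. A call has 1 to 20 rows; each row is the pose to reach, as a shift and turn from the pose commanded when the call began, along the tool's axes at that moment; what a row does not reach only later rows make up. A row lasts 1/8 s, in which the tool goes at most 62.5 mm and 10.7 degrees, less where a joint would pass 70% of its speed; a pose out of reach is approached as far as the arm can. A call with a gripper value outside its range is refused whole. The fingers move at their own pace and stop on an object; "force" is the grip in N (left out, the last holds). Time passes only in rows, so rows that repeat a pose let the fingers close. It gives the time, the measured TCP pose, the force, the opening and the grip force at its end, in the units of the state.
- manip.get_state(): the state, without advancing time (a new reading comes with each control period).
- manip.read_camera(name): name is "side" or "top"; returns a dict with "frame" (420x560x3 uint8, red, green, blue), "mtx" (3x3 intrinsics, pixels), "D" ([k1, k2, p1, p2, k3] as OpenCV has them; the pictures are not rectified), "R" (3x3) and "t" (3): a world point X has camera coordinates R X + t. Camera axes: x right, y down, z forward; pixel columns grow to the right and rows downward; lengths in m; the calibration is good to about 2 mm. A picture is of the moment at which its call begins. There is no depth.
- manip.hand_in(): hands the job in; it is judged then, once.
The state is a dict: "time_s": time; "q": joint angles; "qd": joint speeds; "joint_efforts": joint torques, N m; "tcp_pos": TCP position; "tcp_rot": TCP orientation; "contact_force": force on the tool from outside, world axes, zero at the start; "torque": the same for the moment, N m; "opening": opening from 0.0 (shut) to 1.0 (fully open); "finger_force": force on a finger pad.
Only numpy, scipy, OpenCV 4.12 (cv2) and the standard library are available. Lean on these libraries where they do the work, as an engineer would, in place of code of your own. Each camera call takes 0.05 s, during which the arm holds its last target. There are 200 camera calls.

TASK

Pick up the crampon adjustment bar and lay it flat in the tray of the sloping jig's sprung stage, then press the stage down and hold it until the red catch has closed over its tongue, so that the stage stays down with the bar in it. After that turn the grey dial so that its white pointer stands at the orange mark, and let go. Leave the carabiner, the pulley and the lamp clip where they are.

Things in the scene. Friction and masses are not known exactly. Their poses are not given: they have to be found in the camera images.
- jig: Blue sloping jig on a grey base plate (150 x 340 mm). Origin: on the bench, under the middle of the stage; x to the back (away from the robot), y to the left along the jig, z up. Its blue face (130 mm up the slope, 340 mm across) leans 30 deg: it rises towards +x, its outward normal points up and back towards -x. The face lies 70 mm over the bench at the origin. A 68 mm high box stands behind.
- seat (a point): Middle of the tray floor of the sprung aluminium stage, moving with it. x up the slope, y along the jig, z out of the face (30 deg from vertical). Tray inside 172 mm (y) x 46 mm (x), rims 6 mm high. The bar lies in it along y, either way round, its centre then 15 mm out (z). Raised, the seat is 36 mm out from the face. A steel tongue at the -y end goes under the catch.
- stage (a joint): How far the sprung stage is pressed in along -z of the seat, m: 0 raised, about 0.022 when latched, 0.027 hard stop. The push needed grows from about 5 N to 10 N (some N more as the catch is forced aside, more if pressed fast). It must get past 0.023 for the catch to close.
- catch (a joint): Red spring catch at the -y end of the stage, m: 0 closed, pushed outward to about 0.008 by the tongue as the stage goes down; once the tongue is below, it creeps back to 0 in about 1 s (it is damped) and then holds the stage down.
- catch_tab (a point): Middle of the upright red tab on the catch (20 x 8 x 18 mm); need not be touched.
- dial_grip (a point): Centre of the dial's grey grip bar (62 mm long, 16 wide; its top is 16 mm out from here, its foot 10 mm behind), on the dial's axis, beyond the +y end of the stage. A black disc of radius 26 mm lies 10 to 20 mm behind, the blue face 36 mm behind. Turns with the dial: x to the white pointer end, z along the axis, out of the sloping face.
- dial (a joint): Dial angle, rad: 0 when the white pointer points straight up the slope; grows clockwise as seen looking onto the face; the orange mark is at 1.30. Stops at -0.1 and 2.5; stays where it is left (friction 0.06 N m).
- bar_mid (a point): Centre of the loose crampon adjustment bar (0.2 kg), 15 mm over its underside. A steel strip 160 mm long (x) x 36 mm wide (y) x 8 mm thick with an orange block on the middle of its top, 44 mm (x) x 24 mm (y) x 22 mm high, by which it is held; 30 mm high in all. Its z points up out of the block. Both ends are alike.
- carabiner: Red carabiner lying flat, about 115 x 70 mm, 12 mm high; bystander. Origin: middle of its underside.
- pulley: Chrome pulley lying flat, 110 x 55 x 30 mm; bystander. Origin: middle of its underside.
- clip: Black silicone lamp clip, 80 x 40 mm, about 27 mm high; bystander. Origin: middle of its underside.
Mind the look-alikes: they are no part of the job. Leave any black or purple look-alike of the part that bears bar_mid alone.

How it is judged:
On the way, in this order (a step that is already met when the one before it is completed fails the run):
1. the bar lies flat in the tray of the stage (x of bar_mid in the frame of seat between -0.008 and 0.008 m and y of bar_mid in the frame of seat between -0.01 and 0.01 m and z of bar_mid in the frame of seat between 0.011 and 0.019 m and angle between the z axis of bar_mid and the z axis of seat, either way round below 0.08 rad and angle between bar_mid's own z axis and vertical below 1 rad), for 0.1 s.
2. the stage is down with the bar in it and the catch has closed (all of step 1 and value of joint stage above 0.019 m and value of joint catch below 0.004 m), for 0.2 s.
3. the dial's pointer stands at the orange mark (value of joint dial between 1.18 and 1.42 rad), for 0.2 s.
At the end, for the whole second after the job is handed in: The bar lies at rest in the tray (centre within 8 mm across, 10 mm along and 4 mm in height of the seated place, flat within 0.08 rad), the stage is held down by the closed catch (stage over 0.019 m, catch under 0.004 m) and the dial is within 0.12 rad of the orange mark (all of step 2 and all of step 3 and linear speed of bar below 0.02 m/s); the robot touches nothing.
It fails at once if the carabiner, the pulley or the lamp clip is shifted by more than 30 mm (distance of any of carabiner, pulley, clip from where it was at the start of the episode above 0.03 m).
It also fails if it takes over 50 s, if anything falls off the work surface, if the arm or the gripper's body presses on something with over 40 N, if the wrist force passes 120 N, or if a joint passes its speed limit or range.

## Working session

There is one attempt and no reset: what is moved stays moved. The work goes in short steps, Python scripts to look and compute and a tool call to move; the robot and the scene stay as the last step left them, time stands still between calls to the robot, and variables do not carry over. Pictures are saved under pics/ and viewed, at most 10 in all, crops included, and the job is handed in when it is done.

Besides the shell and the picture viewer there is one more tool, called after ">>>" as name(argument=value, ...), one argument or row to a line, values as JSON. servo_tool: Moves the arm, as the interface text tells. Its arguments: {"type":"object","properties":{"commands":{"type":"array","items":{"type":"array","items":{"type":"number"}}},"force":{"type":"number"}},"required":["commands"]}

```bash
mkdir -p pics; ls; python3 - <<'E'
from station import manip
import cv2, numpy as np
s=manip.get_state(); print({k:np.round(v,3) for k,v in s.items()})
for n in("side","top"):
    c=manip.read_camera(n); cv2.imwrite(f"pics/{n}0.png",c["frame"][:,:,::-1]); np.savez(f"{n}.npz",**c)
    print(n,c["mtx"].round(1).tolist(),np.round(c["D"],3),c["R"].round(3).tolist(),np.round(c["t"],3), (-c["R"].T@c["t"]).round(3))
E
```

```text
pics
{'time_s': np.float64(0.0), 'q': array([-1.475,  0.182,  1.608,  0.   ,  1.354, -0.206]), 'qd': array([ 0.   ,  0.001, -0.   ,  0.   , -0.001,  0.001]), 'joint_efforts': array([-1.0000e-03, -4.4488e+01, -3.5133e+01, -0.0000e+00,  9.0000e-03,
       -0.0000e+00]), 'tcp_pos': array([ 0.171, -0.548,  0.252]), 'tcp_rot': array([ 0.989,  0.15 ,  0.   , -0.001]), 'contact_force': array([0.012, 0.518, 0.653]), 'torque': array([ 0.037, -0.014,  0.02 ]), 'finger_force': np.float64(0.0), 'opening': np.float64(1.003)}
side [[418.8, 0.0, 279.6], [0.0, 418.8, 210.7], [0.0, 0.0, 1.0]] [-0.113  0.     0.     0.     0.   ] [[-0.95, -0.313, -0.015], [-0.146, 0.485, -0.862], [0.277, -0.817, -0.507]] [0.484 0.14  0.965] [0.213 0.871 0.617]
top [[485.0, 0.0, 279.9], [0.0, 485.0, 209.3], [0.0, 0.0, 1.0]] [-0.048  0.     0.     0.     0.   ] [[-0.027, -0.999, -0.029], [-0.997, 0.029, -0.076], [0.076, 0.027, -0.997]] [0.045 0.49  1.357] [ 0.386 -0.005  1.391]
```

View pics/top0.png

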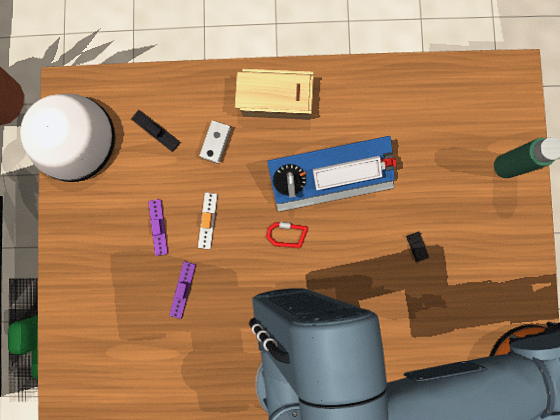

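View pics/side0.png

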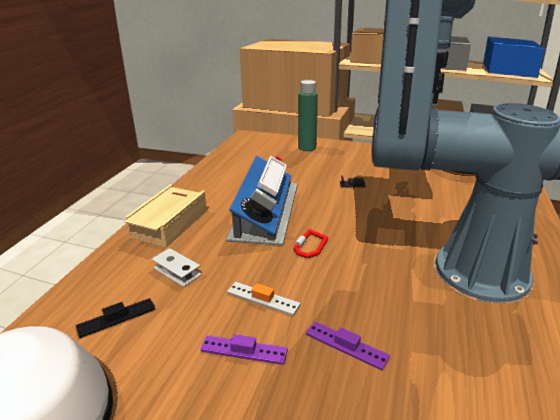

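The top view shows the steel bar with its orange block at about (207,221). The tray is at (347,173), the dial at (290,180) and the catch at (390,162). Next I'll zoom in on the jig in both views.

```bash
python3 - <<'E'
import cv2,numpy as np
t=np.load("top.npz")["frame"][120:225,255:410,::-1]; s=np.load("side.npz")["frame"][145:255,215:310,::-1]
t=cv2.resize(t,None,fx=5,fy=5,interpolation=2)[:, :775]; cv2.imwrite("pics/tz.png",t)
s=cv2.resize(s,None,fx=5,fy=5,interpolation=2); cv2.imwrite("pics/sz.png",s)
E
```

```text
(no output)
```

View pics/tz.png

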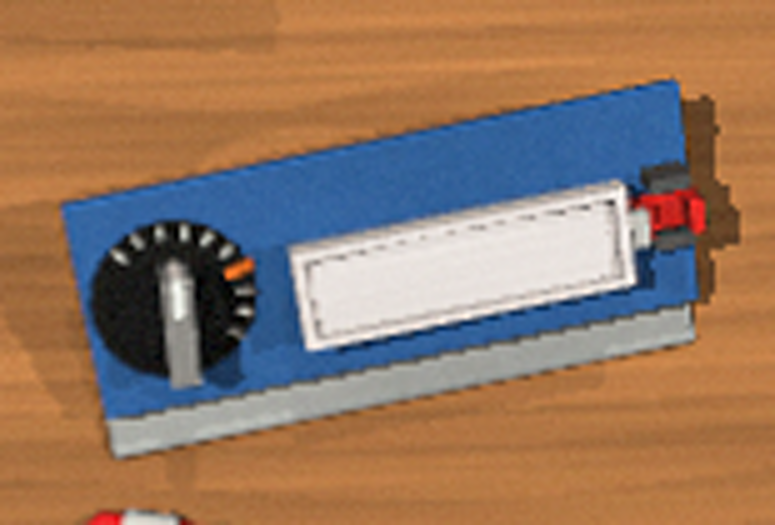

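View pics/sz.png

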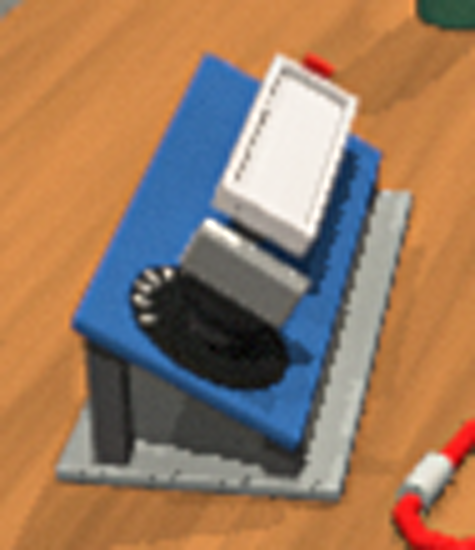

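```bash
cat > h.py <<'E'
import cv2,numpy as np
from scipy.spatial.transform import Rotation as Rn
def ray(c,uv):
    n=cv2.undistortPoints(np.array(uv,float).reshape(-1,1,2),c["mtx"],c["D"]).reshape(-1,2)
    d=np.c_[n,np.ones(len(n))]@c["R"]; return -c["R"].T@c["t"], d/np.linalg.norm(d,axis=1)[:,None]
def plane(c,uv,z):
    o,d=ray(c,uv); return o+d*((z-o[2])/d[:,2])[:,None]
def tri(a,ua,b,ub):
    oa,da=ray(a,ua); ob,db=ray(b,ub); out=[]
    for p,q in zip(da,db):
        k=np.linalg.lstsq(np.c_[p,-q],ob-oa,rcond=None)[0]; P,Q=oa+k[0]*p,ob+k[1]*q
        out.append(np.r_[(P+Q)/2,np.linalg.norm(P-Q)])
    return np.array(out)
def rect(c,lo,hi,box,z):
    x0,y0,x1,y1=box; h=cv2.cvtColor(c["frame"],cv2.COLOR_RGB2HSV)[y0:y1,x0:x1]
    m=cv2.inRange(h,np.array(lo),np.array(hi)); k=max(cv2.findContours(m,0,1)[0],key=cv2.contourArea)
    b=cv2.boxPoints(cv2.minAreaRect(k))+[x0,y0]; P=plane(c,b,z); e=P[1]-P[0]; f=P[2]-P[1]
    if np.linalg.norm(f)>np.linalg.norm(e): e,f=f,e
    return b.mean(0),P.mean(0),np.degrees(np.arctan2(e[1],e[0])),np.linalg.norm(e),np.linalg.norm(f)
def tool(dw,rot): return Rn.from_quat(rot).inv().apply(dw)
E
python3 - <<'E'
from h import *
T=dict(np.load("top.npz"));S=dict(np.load("side.npz"))
tz=lambda a:(np.array(a)+.5)/5-.5+[255,120]; sz=lambda a:(np.array(a)+.5)/5-.5+[215,145]
C=tri(T,tz([(290,247),(625,182),(635,285),(310,352)]),S,sz([(217,190),(282,55),(357,98),(305,243)]))
print(C.round(4)); c=C.mean(0)[:3]
yv=(C[0]+C[3]-C[1]-C[2])[:3]/2; print("yaw of jig y",np.degrees(np.arctan2(yv[1],yv[0])),np.linalg.norm(yv)); xv=(C[0]+C[1]-C[2]-C[3])[:3]/2
print("x",xv,np.linalg.norm(xv)); print("centre rim",c)
print("grip",tri(T,tz([(174,262),(185,380)]),S,sz([(208,221),(307,282)])).round(4))
print("orange",rect(T,(8,170,190),(20,255,255),(190,185,225,255),.03))
print("strip",rect(T,(0,0,150),(180,60,255),(190,185,225,255),.008))
print("orangeS",rect(S,(8,170,190),(20,255,255),(220,270,305,315),.02))
E
```

```text
[[ 5.885e-01 -6.040e-02  1.160e-01  2.000e-04]
 [ 6.159e-01 -2.389e-01  1.183e-01  3.700e-03]
 [ 5.673e-01 -2.458e-01  9.250e-02  2.400e-03]
 [ 5.390e-01 -6.970e-02  8.640e-02  6.700e-03]]
yaw of jig y 98.91171024767242 0.1795515219692046
x [0.04906454 0.00805409 0.02766415] 0.056899059366834585
centre rim [ 0.57766235 -0.15368161  0.10330242]
grip [[ 5.754e-01 -3.000e-04  1.299e-01  1.030e-02]
 [ 5.198e-01 -3.000e-03  1.015e-01  2.400e-03]]
orange (array([206.13513541, 219.68918991]), array([0.46725331, 0.24072254, 0.03      ]), np.float64(-10.387709877461614), np.float64(0.04088202086159257), np.float64(0.0220540966833613))
strip (array([204.90769279, 237.23846436]), array([0.4183463 , 0.24903392, 0.008     ]), np.float64(-8.04817576844073), np.float64(0.062435932930513346), np.float64(0.03695876823148542))
orangeS (array([262.95000029, 289.14999771]), array([0.47000937, 0.2340609 , 0.02      ]), np.float64(170.93495349712066), np.float64(0.050655513364392814), np.float64(0.02902098324970512))
```

>>> servo_tool(
  commands=[
    [0.341,-0.26,0,0,0],
    [0.341,-0.26,0,0,0],
    [0.341,-0.26,0,-0.1,0],
    [0.341,-0.26,0,-0.3,0],
    [0.341,-0.26,0,-0.5,0],
    [0.341,-0.26,0,-0.6,0],
    [0.517,-0.667,0.06,-0.8,0],
    [0.517,-0.667,0.1,-1,0],
    [0.517,-0.667,0.1,-1.1,0],
    [0.517,-0.667,0.13,-1.1,0],
    [0.517,-0.667,0.13,-1.1,0],
    [0.517,-0.667,0.13,-1.1,0],
    [0.517,-0.667,0.13,-1.1,0],
    [0.517,-0.667,0.13,-1.1,0],
    [0.517,-0.667,0.13,-1.1,0],
    [0.517,-0.667,0.13,-1.1,0],
  ],
  force=30,
)

```text
time_s: 2.1
tcp_pos: [0.4657, 0.2416, 0.1227]
tcp_rot: [0.764, 0.646, -0.001, -0.0]
contact_force: [-0.5, 0.6, -0.6]
opening: 0.999
finger_force: 0.0
```

```bash
python3 - <<'E'
from h import *
T=dict(np.load("top.npz"))
tz=lambda a:(np.array(a)+.5)/5-.5+[255,120]
u=tz([(290,247),(625,182),(635,285),(310,352)])
P=np.vstack([plane(T,u[:2],.1064+.0135),plane(T,u[2:],.1064-.0135)]);print(P.round(4),P.mean(0))
for a,b in((0,1),(3,2)): d=P[a]-P[b];print(np.degrees(np.arctan2(d[1],d[0])),np.linalg.norm(d))
from station import manip
s=manip.get_state();R=Rn.from_quat(s["tcp_rot"]).as_matrix();print(s["tcp_pos"],R.round(3),s["q"].round(2))
# shift to grasp
print(tool(np.array([.467,.241,.035])-s["tcp_pos"],s["tcp_rot"]),np.degrees(np.arctan2(R[1,1],R[0,1])))
E
```

```text
[[ 0.588  -0.0602  0.1199]
 [ 0.6174 -0.2381  0.1199]
 [ 0.5661 -0.246   0.0929]
 [ 0.535  -0.0703  0.0929]] [ 0.57661153 -0.15364016  0.1064    ]
99.36160664634336 0.18036256396943223
100.03035557754751 0.17847167197876357
[0.46571794 0.24160157 0.12268871] [[ 0.167  0.986 -0.001]
 [ 0.986 -0.167 -0.001]
 [-0.001 -0.001 -1.   ]] [ 0.25  0.23  1.84 -0.    1.08  0.42]
[-0.0002939   0.00147649  0.08768722] -9.5890330500092
```

>>> servo_tool(
  commands=[
    [0,0.001,0.06,0,0],
    [0,0.001,0.08,0,0],
    [0,0.001,0.088,0,0],
    [0,0.001,0.088,0,0.3],
    [0,0.001,0.088,0,0.6],
    [0,0.001,0.088,0,1],
    [0,0.001,0.088,0,1],
    [0,0.001,0.088,0,1],
    [0,0.001,0.03,0,1],
    [0,0.001,-0.06,0,1],
    [0,0.001,-0.1,0,1],
    [0,0.001,-0.1,0,1],
    [0,0.001,-0.1,0,1],
  ],
  force=30,
)

```text
time_s: 3.72
tcp_pos: [0.4669, 0.2413, 0.2231]
tcp_rot: [0.764, 0.645, 0.0, 0.0]
contact_force: [-1.0, -0.5, -2.4]
opening: 0.504
finger_force: 32.2
```

```bash
python3 - <<'E'
from h import *
from station import manip
s=manip.get_state();print(s["tcp_pos"],s["opening"],s["finger_force"])
c=manip.read_camera("side");cv2.imwrite("pics/g.png",c["frame"][100:340,100:400,::-1].repeat(2,0).repeat(2,1))
print(tool(np.array([.555,-.157,.223])-s["tcp_pos"],s["tcp_rot"]))
E
```

```text
[0.46689224 0.24133368 0.22308815] 0.5043576896458497 32.22811818122864
[-3.77870385e-01  1.53774724e-01  8.96171024e-05]
```

View pics/g.png

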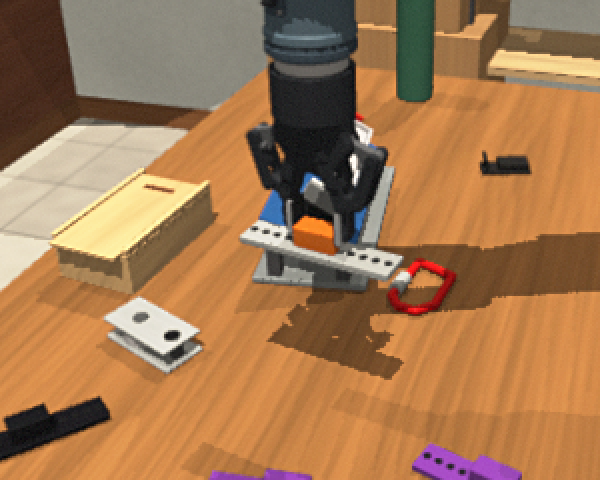

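>>> servo_tool(
  commands=[
    [-0.1,0.05,0,0.18,1],
    [-0.371,0.174,0,0.36,1],
    [-0.371,0.174,0,0.54,1],
    [-0.371,0.174,0,0.72,1],
    [-0.371,0.174,0,0.9,1],
    [-0.371,0.174,0,1.08,1],
    [-0.371,0.174,0,1.237,1],
    [-0.371,0.174,0.03,1.237,1],
    [-0.371,0.174,0.05,1.237,1],
    [-0.371,0.174,0.05,1.237,1],
  ],
  force=30,
)

```text
time_s: 5.03
tcp_pos: [0.5741, -0.1521, 0.1694]
tcp_rot: [0.997, 0.083, -0.003, -0.002]
contact_force: [-0.2, 0.0, -1.5]
opening: 0.504
finger_force: 32.2
```

```bash
python3 - <<'E'
from h import *
from station import manip
s=manip.get_state();R=Rn.from_quat(s["tcp_rot"]).as_matrix();print(s["tcp_pos"],R[:,:2].round(3),s["q"].round(2),s["contact_force"])
c=manip.read_camera("side");cv2.imwrite("pics/h.png",cv2.resize(c["frame"][90:260,160:370,::-1],None,fx=3.5,fy=3.5))
np.savez("side2.npz",**c)
print(tool(np.array([.5764,-.1537,.1459])-s["tcp_pos"],s["tcp_rot"]),np.degrees(np.arctan2(R[1,1],R[0,1])))
E
```

```text
[ 0.57409899 -0.15209806  0.16935084] [[ 0.986  0.165]
 [ 0.165 -0.986]
 [-0.006 -0.005]] [-0.46  0.31  1.62  0.    1.21  0.95] [-0.16442674  0.0430716  -1.468944  ]
[0.00215044 0.00206583 0.02342884] -80.52269511289934
```

View pics/h.png

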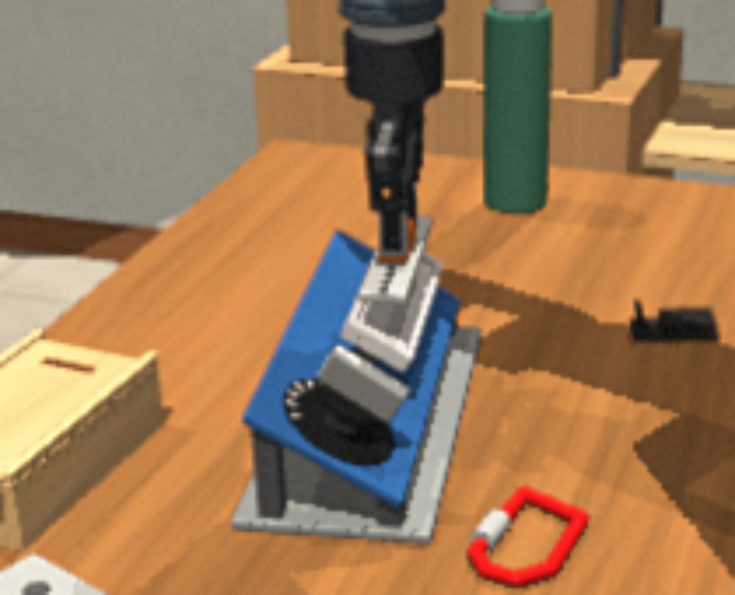

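The bar is held level just above the tray, which sits around (400,300) in the crop. Lowering until it touches.

>>> servo_tool(
  commands=[
    [0.002,0.002,0.01,0,1],
    [0.002,0.002,0.018,0,1],
    [0.002,0.002,0.022,0,1],
    [0.002,0.002,0.022,0,1],
    [0.002,0.002,0.022,0,1],
  ],
)

```text
time_s: 5.7
tcp_pos: [0.5793, -0.1554, 0.1523]
tcp_rot: [0.997, 0.082, 0.001, 0.0]
contact_force: [-0.9, 1.6, 5.3]
opening: 0.502
finger_force: 32.5
```

>>> servo_tool(
  commands=[
    [-0.002,-0.001,-0.006,0,1],
    [-0.005,-0.001,-0.004,0,1],
    [-0.005,-0.001,0,0,1],
    [-0.005,-0.001,0,0,1],
    [-0.005,-0.001,0,0,1],
  ],
)

```text
time_s: 6.32
tcp_pos: [0.5735, -0.155, 0.1509]
tcp_rot: [0.997, 0.082, -0.0, -0.0]
contact_force: [-0.8, 0.3, -0.5]
opening: 0.507
finger_force: 31.8
```

```bash
python3 - <<'E'
from h import *
from station import manip
s=manip.get_state();print(s["tcp_pos"],s["contact_force"])
c=manip.read_camera("side");a=cv2.resize(c["frame"][125:225,215:315,::-1],None,fx=4,fy=4,interpolation=2)
c=manip.read_camera("top");b=cv2.resize(c["frame"][130:230,300:400,::-1],None,fx=4,fy=4,interpolation=2)
cv2.imwrite("pics/i.png",np.hstack([a,b]))
E
```

```text
[ 0.57348779 -0.15502802  0.15090314] [-0.75141849  0.2585204  -0.52551147]
```

View pics/i.png

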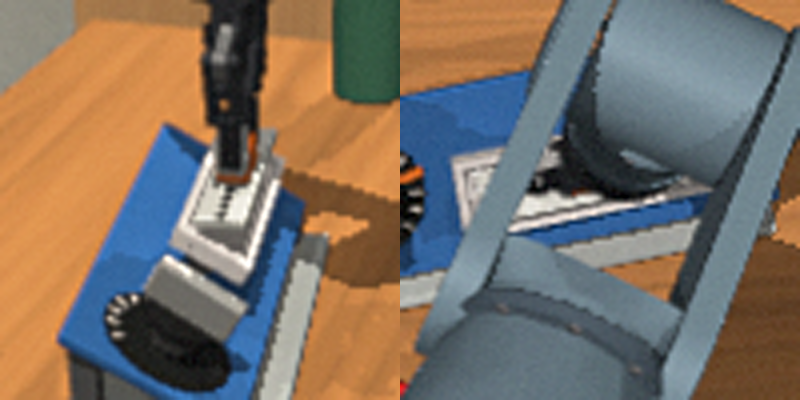

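>>> servo_tool(
  commands=[
    [0,0,0.002,0,1],
    [0,0,0.004,0,1],
    [0,0,0.004,0,1],
    [0,0,0.004,0,1],
  ],
)

```text
time_s: 6.92
tcp_pos: [0.5736, -0.1551, 0.1473]
tcp_rot: [0.997, 0.082, 0.0, -0.0]
contact_force: [-0.7, 0.3, -1.9]
opening: 0.505
finger_force: 31.8
```

Still free, so I'll lower it further.

>>> servo_tool(
  commands=[
    [0,0,0.002,0,1],
    [0,0,0.004,0,1],
    [0,0,0.004,0,1],
    [0,0,0.004,0,1],
  ],
)

```text
time_s: 7.42
tcp_pos: [0.574, -0.1554, 0.1438]
tcp_rot: [0.997, 0.082, 0.0, 0.0]
contact_force: [-0.2, 0.2, 3.6]
opening: 0.505
finger_force: 32.4
```

>>> servo_tool(
  commands=[
    [0.001,0,-0.002,0,1],
    [0.0025,0,-0.002,0,1],
    [0.0025,0,-0.001,0,1],
    [0.0025,0,-0.001,0,1],
    [0.0025,0,-0.001,0,0.35],
    [0.0025,0,-0.001,0,0.3],
    [0.0025,0,-0.001,0,0.25],
    [0.0025,0,-0.001,0,0.25],
  ],
  force=20,
)

```text
time_s: 8.43
tcp_pos: [0.5762, -0.1546, 0.1443]
tcp_rot: [0.997, 0.082, 0.0, -0.0]
contact_force: [0.7, 0.1, 0.7]
opening: 0.751
finger_force: 0.0
```

```bash
python3 - <<'E'
from h import *
from station import manip
s=manip.get_state();print(s["tcp_pos"],s["contact_force"],s["opening"])
c=manip.read_camera("side");a=cv2.resize(c["frame"][125:225,215:315,::-1],None,fx=4,fy=4,interpolation=2)
c=manip.read_camera("top");b=cv2.resize(c["frame"][130:230,300:400,::-1],None,fx=4,fy=4,interpolation=2)
cv2.imwrite("pics/j.png",np.hstack([a,b]))
E
```

```text
[ 0.57621348 -0.15463783  0.14426389] [0.67708171 0.09729343 0.72095669] 0.7513904285334275
```

View pics/j.png

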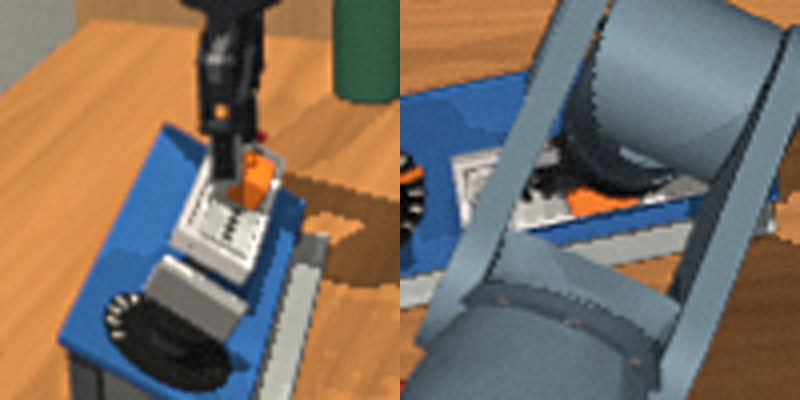

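>>> servo_tool(
  commands=[
    [0,0,-0.025,0,0.1],
    [0,0,-0.05,0,0.3],
    [-0.026,-0.001,-0.05,0,1],
    [-0.026,-0.001,-0.05,0,1],
    [-0.026,-0.001,-0.05,0,1],
    [-0.026,-0.001,-0.03,0,1],
    [-0.026,-0.001,-0.012,0,1],
    [-0.026,-0.001,-0.012,0,1],
    [-0.026,-0.001,-0.012,0,1],
  ],
  force=20,
)

```text
time_s: 9.65
tcp_pos: [0.5506, -0.158, 0.1564]
tcp_rot: [0.997, 0.082, -0.0, -0.0]
contact_force: [0.7, -0.5, 0.2]
opening: -0.003
finger_force: 0.0
```

```bash
python3 - <<'E'
from h import *
from station import manip
s=manip.get_state();print(s["tcp_pos"],s["contact_force"],s["opening"])
c=manip.read_camera("side");a=cv2.resize(c["frame"][125:225,215:315,::-1],None,fx=4,fy=4,interpolation=2)
c=manip.read_camera("top");b=cv2.resize(c["frame"][130:230,300:400,::-1],None,fx=4,fy=4,interpolation=2)
cv2.imwrite("pics/k.png",np.hstack([a,b]))
E
```

```text
[ 0.55057471 -0.15800651  0.15637621] [ 0.73396819 -0.5432482   0.17641131] -0.002536377828001117
```

View pics/k.png

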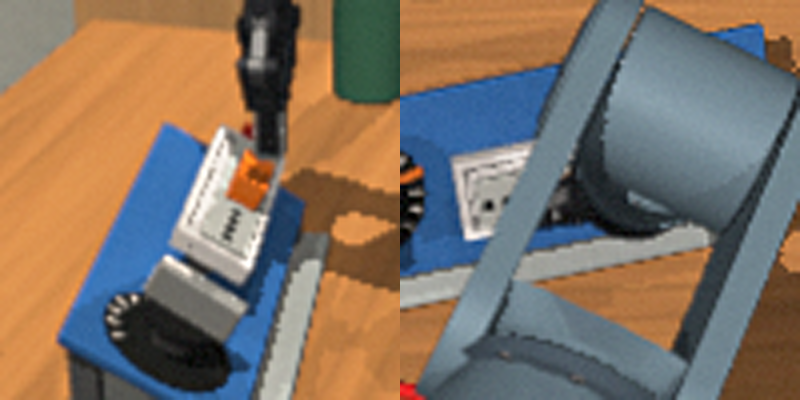

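The bar lies flat in the tray and the closed fingertips are just above the orange block. Now I'll press along the normal to the slope.

>>> servo_tool(
  commands=[
    [0.003,0,0.005,0,1],
    [0.003,0,0.009,0,1],
    [0.005,0,0.013,0,1],
    [0.007,0,0.016,0,1],
    [0.008,0,0.018,0,1],
    [0.009,0,0.02,0,1],
    [0.009,0,0.02,0,1],
  ],
  force=40,
)

```text
time_s: 10.62
tcp_pos: [0.5593, -0.1566, 0.1372]
tcp_rot: [0.997, 0.082, 0.0, 0.0]
contact_force: [-3.8, 0.8, 8.2]
opening: 0.002
finger_force: 4.2
```

>>> servo_tool(
  commands=[
    [0.001,0,0.002,0,1],
    [0.002,0,0.004,0,1],
    [0.003,0,0.006,0,1],
    [0.004,0,0.008,0,1],
    [0.005,0,0.009,0,1],
    [0.005,0,0.01,0,1],
    [0.006,0,0.011,0,1],
    [0.006,0,0.011,0,1],
  ],
)

```text
time_s: 11.62
tcp_pos: [0.5655, -0.1556, 0.1262]
tcp_rot: [0.997, 0.082, 0.0, 0.0]
contact_force: [-2.0, 0.6, 8.0]
opening: -0.0
finger_force: 3.6
```

>>> servo_tool(
  commands=[
    [0.001,0,0.001,0,1],
    [0.001,0,0.002,0,1],
    [0.001,0,0.003,0,1],
    [0.001,0,0.003,0,1],
  ],
)

```text
time_s: 12.12
tcp_pos: [0.5667, -0.1554, 0.1239]
tcp_rot: [0.997, 0.082, 0.001, 0.0]
contact_force: [-3.3, 2.4, 11.0]
opening: 0.001
finger_force: 5.7
```

>>> servo_tool(
  commands=[
    [0.001,0,0.001,0,1],
    [0.001,0,0.002,0,1],
    [0.001,0,0.003,0,1],
    [0.001,0,0.003,0,1],
  ],
)

```text
time_s: 12.62
tcp_pos: [0.5671, -0.1554, 0.1235]
tcp_rot: [0.997, 0.083, -0.0, 0.0]
contact_force: [-16.0, 5.5, 31.1]
opening: -0.003
finger_force: 17.4
```

Force jumped, so the stage is at its hard stop. I'll ease off slightly, hold while the catch closes, then lift.

>>> servo_tool(
  commands=[
    [-0.001,0,-0.0015,0,1],
    [-0.001,0,-0.0015,0,1],
    [-0.001,0,-0.0015,0,1],
    [-0.001,0,-0.0015,0,1],
    [-0.001,0,-0.0015,0,1],
    [-0.001,0,-0.0015,0,1],
    [-0.001,0,-0.0015,0,1],
    [-0.001,0,-0.0015,0,1],
    [-0.001,0,-0.0015,0,1],
    [-0.001,0,-0.0015,0,1],
    [-0.001,0,-0.0015,0,1],
    [-0.001,0,-0.0015,0,1],
    [-0.001,0,-0.0015,0,1],
    [-0.001,0,-0.0015,0,1],
  ],
)

```text
time_s: 14.38
tcp_pos: [0.5668, -0.1554, 0.1237]
tcp_rot: [0.997, 0.083, 0.001, 0.0]
contact_force: [-7.5, 3.8, 19.8]
opening: 0.001
finger_force: 10.4
```

>>> servo_tool(
  commands=[
    [-0.002,0,-0.003,0,1],
    [-0.003,0,-0.006,0,1],
    [-0.005,0,-0.009,0,1],
    [-0.005,0,-0.009,0,1],
    [-0.005,0,-0.009,0,1],
  ],
)

```text
time_s: 15.0
tcp_pos: [0.5609, -0.1561, 0.1293]
tcp_rot: [0.997, 0.082, -0.0, -0.0]
contact_force: [0.6, -0.8, 0.7]
opening: 0.001
finger_force: 0.0
```

The stage stayed down: contact is gone after backing off 8 mm. Moving beside the lower arm of the dial's grip bar.

>>> servo_tool(
  commands=[
    [0,0,-0.04,0,1],
    [-0.02,-0.04,-0.04,0,1],
    [-0.02,-0.119,-0.04,0,1],
    [-0.02,-0.119,-0.04,0,1],
    [-0.02,-0.119,-0.04,0,1],
    [-0.02,-0.119,-0.01,0,1],
    [-0.02,-0.119,0.01,0,1],
    [-0.02,-0.119,0.022,0,1],
    [-0.02,-0.119,0.0255,0,1],
    [-0.02,-0.119,0.0255,0,1],
    [-0.02,-0.119,0.0255,0,1],
  ],
)

```text
time_s: 16.38
tcp_pos: [0.5225, -0.0424, 0.1051]
tcp_rot: [0.997, 0.082, 0.001, 0.0]
contact_force: [0.2, -1.3, -0.2]
opening: -0.001
finger_force: 0.0
```

```bash
python3 - <<'E'
from h import *
from station import manip
s=manip.get_state();print(s["tcp_pos"],s["contact_force"])
c=manip.read_camera("side");a=cv2.resize(c["frame"][125:225,215:315,::-1],None,fx=4,fy=4,interpolation=2)
np.savez("side3.npz",**c)
d=s["tcp_pos"]-np.array([.554,-.0004,.1012]);X=d@[.986,.165,0];Y=d@[-.165,.986,0];print(X,Y,d[2])
for w in((-39.3,-13.3,2.2),(-38,-6.4,2.9),(-35.1,-.3,4.6),(-33.1,2.3,5.8),(-30.8,4.6,7.1)):
    print(round(w[0]/1e3-X,4),round(-w[1]/1e3+Y,4),round(d[2]-w[2]/1e3,4))
E
```

```text
[ 0.52252397 -0.04238748  0.10510971] [ 0.23725941 -1.34389144 -0.22815617]
-0.037963300231734935 -0.03620610926563538 0.003909708260395661
-0.0013 -0.0229 0.0017
-0.0 -0.0298 0.001
0.0029 -0.0359 -0.0007
0.0049 -0.0385 -0.0019
0.0072 -0.0408 -0.0032
```

>>> servo_tool(
  commands=[
    [-0.001,-0.012,0.001,0,1],
    [-0.001,-0.018,0.001,0,1],
    [-0.001,-0.023,0.001,0,1],
    [0,-0.027,0.001,0,1],
    [0,-0.03,0.001,0,1],
    [0.001,-0.033,0,0,1],
    [0.003,-0.036,-0.001,0,1],
    [0.005,-0.038,-0.002,0,1],
    [0.005,-0.038,-0.002,0,1],
  ],
)

```text
time_s: 17.55
tcp_pos: [0.5203, -0.0033, 0.1061]
tcp_rot: [0.997, 0.082, -0.0, -0.0]
contact_force: [-4.5, -0.7, 0.3]
opening: -0.003
finger_force: 1.8
```

```bash
python3 - <<'E'
from h import *
from station import manip
s=manip.get_state();print(s["tcp_pos"],s["contact_force"])
c=manip.read_camera("side");a=cv2.resize(c["frame"][155:255,215:315,::-1],None,fx=4,fy=4,interpolation=2)
c=manip.read_camera("top");b=cv2.resize(c["frame"][130:230,255:355,::-1],None,fx=4,fy=4,interpolation=2)
cv2.imwrite("pics/l.png",np.hstack([a,b]))
E
```

```text
[ 0.52027654 -0.00331076  0.10610143] [-4.54001293 -0.74689569  0.27816605]
```

>>> servo_tool(
  commands=[
    [-0.02,0.005,0,0,1],
    [-0.03,0.01,-0.03,0,1],
    [-0.05,0.02,-0.09,0,1],
    [-0.05,0.1,-0.12,0,1],
    [-0.1,0.2,-0.12,0,1],
    [-0.15,0.3,-0.12,0,1],
    [-0.15,0.3,-0.12,0,1],
    [-0.15,0.3,-0.12,0,1],
    [-0.15,0.3,-0.12,0,1],
  ],
)

```text
time_s: 18.77
tcp_pos: [0.4215, -0.3288, 0.2274]
tcp_rot: [0.997, 0.08, 0.001, 0.002]
contact_force: [-0.2, -0.4, -0.4]
opening: 0.006
finger_force: 0.0
```

```bash
python3 - <<'E'
from h import *
from station import manip
s=manip.get_state();print(s["tcp_pos"],s["contact_force"])
c=manip.read_camera("side");a=cv2.resize(c["frame"][150:250,225:305,::-1],None,fx=4.5,fy=4.5,interpolation=2)
c=manip.read_camera("top");b=cv2.resize(c["frame"][130:230,260:350,::-1],None,fx=4.5,fy=4.5,interpolation=2)
cv2.imwrite("pics/m.png",np.hstack([a,b]))
E
```

```text
[ 0.42151776 -0.3288249   0.22735572] [-0.23832215 -0.41448771 -0.40956472]
```

View pics/m.png

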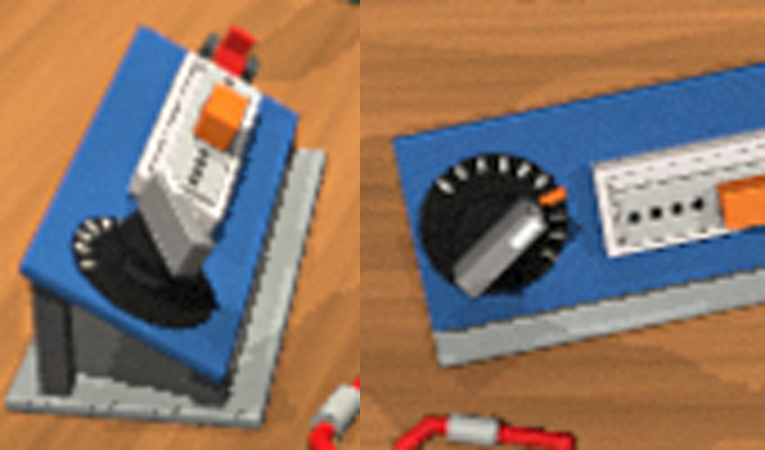

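The bar is seated, the stage is down and the red catch is in place. The dial's grip in the top crop runs from about (466,282) to the pointer end at (528,212), a little short of the orange mark at (553,196). I'll calculate its angle.

```bash
python3 - <<'E'
from h import *
T=dict(np.load("top.npz"))
f=lambda a:(np.array(a)-[360,0]+.5)/4.5-.5+[260,130]
G=np.array([.554,-.0004,.1012]);c,s=np.cos(np.radians(9.5)),np.sin(np.radians(9.5))
n=np.array([-.5*c,-.5*s,.866]);xs=np.array([.866*c,.866*s,.5]);yj=np.array([-s,c,0])
def onp(uv,h):
    o,d=ray(T,uv);P=o+d*(((G+h*n-o)@n)/(d@n))[:,None]-G;return np.c_[P@xs,P@yj]
E=onp(f([(528,212),(466,282)]),.016);v=E[0]-E[1];print(E,"angle",np.arctan2(-v[1],v[0]),np.linalg.norm(v))
m=onp(f([(553,196)]),-.01)[0];print("mark",m,np.arctan2(-m[1],m[0]))
tz=lambda a:(np.array(a)+.5)/5-.5+[255,120]
E=onp(tz([(174,262),(185,380)]),.016);v=E[0]-E[1];print("init",E,np.arctan2(-v[1],v[0]))
E

```

```text
[[ 0.02162406 -0.01982432]
 [-0.01447795  0.02359622]] angle 0.8771704204122488 0.056468555375523095
mark [ 0.01806251 -0.03710679] 1.1177877448013422
init [[ 0.03877939 -0.00262139]
 [-0.02872532  0.00319635]] 0.08597030689373532
```

```bash
python3 - <<'E'
from h import *
from station import manip
s=manip.get_state();G=np.array([.554,-.0004,.1012])
for X,Y,Z in((-50,4,90),(-50,4,5),(-28.6,3.5,8.3),(-25.4,6.2,10)):
    w=G+np.array([.986*X-.165*Y,.165*X+.986*Y,Z])/1e3;print(w.round(4),tool(w-s["tcp_pos"],s["tcp_rot"]).round(4))
print(s["tcp_pos"])
E
```

```text
[ 0.504  -0.0047  0.1912] [ 0.1327 -0.3028  0.0354]
[ 0.504  -0.0047  0.1062] [ 0.1325 -0.3029  0.1204]
[ 0.5252 -0.0017  0.1095] [ 0.1539 -0.3024  0.1171]
[0.5279 0.0015 0.1112] [ 0.1571 -0.3051  0.1155]
[ 0.42219415 -0.32497351  0.22666971]
```

>>> servo_tool(
  commands=[
    [0.05,-0.1,0,0,1],
    [0.1,-0.2,0,0,1],
    [0.132,-0.303,0,0,1],
    [0.132,-0.303,0.03,0,1],
    [0.132,-0.303,0.05,0,1],
    [0.132,-0.303,0.06,0,1],
    [0.132,-0.303,0.06,0,1],
    [0.132,-0.303,0.06,0,1],
  ],
)

```text
time_s: 19.88
tcp_pos: [0.5027, -0.0035, 0.1671]
tcp_rot: [0.997, 0.083, 0.001, 0.0]
contact_force: [0.4, 0.0, -0.1]
opening: 0.003
finger_force: 0.0
```

```bash
python3 - <<'E'
from h import *
from station import manip
s=manip.get_state();G=np.array([.554,-.0004,.1012])
for X,Y,Z in((-50,4,5),(-34,2.7,6),(-28.6,3.5,8.3),(-25.4,6.2,10)):
    w=G+np.array([.986*X-.165*Y,.165*X+.986*Y,Z])/1e3;print(w.round(4),tool(w-s["tcp_pos"],s["tcp_rot"]).round(4))
print(s["tcp_pos"],s["qd"].round(3))
E
```

```text
[ 0.504  -0.0047  0.1062] [0.001  0.0014 0.0609]
[ 0.52   -0.0033  0.1072] [0.017  0.0027 0.0599]
[ 0.5252 -0.0017  0.1095] [0.0224 0.0019 0.0576]
[0.5279 0.0015 0.1112] [ 0.0256 -0.0008  0.0559]
[ 0.50269124 -0.0034511   0.16710718] [-0.028 -0.007 -0.011 -0.     0.001  0.003]
```

>>> servo_tool(
  commands=[
    [0.001,0.001,0.04,0,1],
    [0.001,0.001,0.06,0,1],
    [0.001,0.001,0.061,0,1],
    [0.01,0.002,0.06,0,1],
    [0.017,0.003,0.06,0,1],
    [0.02,0.002,0.059,0,1],
    [0.022,0.002,0.058,0,1],
    [0.024,0.001,0.057,0,1],
    [0.026,-0.001,0.056,0,1],
    [0.026,-0.001,0.056,0,1],
    [0.026,-0.001,0.056,0,1],
  ],
)

```text
time_s: 21.25
tcp_pos: [0.5252, 0.0019, 0.1097]
tcp_rot: [0.997, 0.083, -0.003, -0.001]
contact_force: [-10.0, -1.1, 3.3]
opening: -0.002
finger_force: 5.1
```

>>> servo_tool(
  commands=[
    [-0.015,0.002,0,0,1],
    [-0.03,0.005,-0.03,0,1],
    [-0.05,0.02,-0.08,0,1],
    [-0.05,0.1,-0.12,0,1],
    [-0.1,0.2,-0.12,0,1],
    [-0.15,0.3,-0.12,0,1],
    [-0.15,0.3,-0.12,0,1],
    [-0.15,0.3,-0.12,0,1],
    [-0.15,0.3,-0.12,0,1],
  ],
)

```text
time_s: 22.38
tcp_pos: [0.4278, -0.3232, 0.2313]
tcp_rot: [0.997, 0.08, 0.001, 0.001]
contact_force: [0.6, 0.3, -0.2]
opening: 0.001
finger_force: 0.0
```

```bash
cat > ang.py <<'E'
from h import *
from station import manip
c=manip.read_camera("top");np.savez("top_last.npz",**c)
h=cv2.cvtColor(c["frame"],cv2.COLOR_RGB2HSV);x0,y0=274,160
r=h[y0:202,x0:312]
m=cv2.inRange(r,np.array([0,0,85]),np.array([180,60,255]))
# grip = largest grey blob
k=max(cv2.findContours(m,0,1)[0],key=cv2.contourArea)
q=cv2.minAreaRect(k);b=cv2.boxPoints(q)+[x0,y0]
if np.linalg.norm(b[1]-b[0])>np.linalg.norm(b[2]-b[1]): e=np.array([(b[0]+b[3])/2,(b[1]+b[2])/2])
else: e=np.array([(b[0]+b[1])/2,(b[2]+b[3])/2])
e=e[np.argsort(-e[:,0])]
G=np.array([.554,-.0004,.1012]);C,s=np.cos(np.radians(9.5)),np.sin(np.radians(9.5))
n=np.array([-.5*C,-.5*s,.866]);xs=np.array([.866*C,.866*s,.5]);yj=np.array([-s,C,0])
o,d=ray(c,e);P=o+d*(((G+.016*n-o)@n)/(d@n))[:,None]-G;E=np.c_[P@xs,P@yj];v=E[0]-E[1]
print(e,E.round(4),np.linalg.norm(v),"angle",np.arctan2(-v[1],v[0]))
for row in r: print("".join("#" if p[1]<60 and p[2]>170 else "+" if p[1]<60 and p[2]>85 else "O" if 5<p[0]<22 and p[1]>150 and p[2]>150 else "b" if p[0]>95 and p[1]>120 else "." for p in r[0:0].tolist() or row))
E
python3 ang.py
```

```text
[[303.60705185 180.75566673]
 [279.15113425 188.4785862 ]] [[ 0.0067 -0.0352]
 [-0.0015  0.0321]] 0.06782573028229819 angle 1.4500841104929945
bbbbbbbbbbbbbbbbbbbbbbbbbbbbbbbbbbbbbb
bbbbbbbbbbbbbbbbbbbbbbbbbbbbbbbbbbbbbb
bbbbbbbbbbbbbbbbbbbbbbbbbbbbbbbbbbbbbb
bbbbbbbbbbbbbbbbbbbbbbbbbbbbbbbbbbbbbb
bbbbbbbbbbbbbbb....bbbbbbbbbbbbbbbbbbb
bbbbbbbbbbb.++...++....bbbbbbbbbbbbbbb
bbbbbbb.....#+...#+...+.bbbbbbbbbbbbb.
bbbbbb.++...++...#+..+#+..bbbbbbbbbbb.
bbbbb..+++...........#+.....bbbbbbbbbb
bbb.....++................++bbbbbbbbbb
bbb+++...................+++.bbbbbbbbb
bb..##...................+......bbbbbb
bb...++......................OO.bbbbbb
b..........................OOOOObbbbbb
b.............b...........OOOO..bbbbbb
.........................bOO...bbbbbbb
................................bbbbbb
..............................+.bbbbbb
.........................+..++++.bbbbb
......................+++++..b..bbbbbb
..................++++++++++....bbbbbb
................++++++++++++....bbbbbb
............+++++++++++++++++++.bbbbbb
.........+++++++++++++++#####...bbbbbb
......+++++++++++++++########..bbbbbbb
b....++++++++++++++++#####+++..bbbbbbb
b....++++++++++++++++##+++++..bbbbbbbb
bb...+++++++++++++++++++..b...bbbbbbbb
bb...++++++++++++++++........bbbbbbbbb
bbb...++++++++++++...b......bbbbbbbbbb
bbbb..+++++++++..........b.bbbbbbbbbbb
bbbbb.++++++...b.....b....bbbbbbbbbbbb
bbbbbb.++........b......bbbbbbbbbbbbbb
.bbbbbbb..............bbbbbbbbbbbbbbbb
.bbbbbbbbbbb.......bbbbbbbbbbbbbbbbbbb
+bbbbbbbbbbbbbbbbbbbbbbbbbbbbbbbbbbbbb
+bbbbbbbbbbbbbbbbbbbbbbbbbbbbbbbbbbbbb
.bbbbbbbbbbbbbbbbbbbbbbbbbbbbbbbbb.+++
..bbbbbbbbbbbbbbbbbbbbbbbbbbbb+++++###
..bbbbbbbbbbbbbbbbbbbbbbb++++++####+#+
O.bbbbbbbbbbbbbbbbbb..+++++++##+#####+
O+bbbbbbbbbbbb.+.+++++++++++++++#+++++
```

```bash
python3 - <<'E'
from h import *
c=dict(np.load("top_last.npz"))
G=np.array([.554,-.0004,.1012]);C,s=np.cos(np.radians(9.5)),np.sin(np.radians(9.5))
n=np.array([-.5*C,-.5*s,.866]);xs=np.array([.866*C,.866*s,.5]);yj=np.array([-s,C,0])
def onp(e,h):
    o,d=ray(c,e);P=o+d*(((G+h*n-o)@n)/(d@n))[:,None]-G;return np.c_[P@xs,P@yj]
for a,b in(((22,19),(6,24)),((27,26),(8,32)),((25,18),(6,24)),((23,27),(8,32))):
    E=onp(np.array([a,b])+[274,160.],.016);v=E[0]-E[1];print(E.round(4),np.arctan2(-v[1],v[0]))
# disc outline centre: black pixels
h=cv2.cvtColor(c["frame"],cv2.COLOR_RGB2HSV)
print("mark",onp(np.array([[302.,173.3]]),-.01))
m=(h[160:195,270:312,2]<60).astype(np.uint8);k=max(cv2.findContours(m,0,1)[0],key=cv2.contourArea)
el=cv2.fitEllipse(cv2.convexHull(k));print(el,onp(np.array([el[0]])+[270,160],-.01))
E
```

```text
[[ 0.0158 -0.0163]
 [ 0.0106  0.0276]] 1.4538904238401675
[[-0.0066 -0.026 ]
 [-0.013   0.0265]] 1.4495085683927387
[[ 0.0169 -0.0245]
 [ 0.0106  0.0276]] 1.4506434294096309
[[-0.0072 -0.0151]
 [-0.013   0.0265]] 1.432276623468018
mark [[ 0.01796425 -0.03572573]]
((19.178401947021484, 19.032482147216797), (29.92072296142578, 32.57817077636719), 73.6485366821289) [[0.00888104 0.00087555]]
```

```bash
cat > go.py <<'E'
from h import *
from station import manip
import sys
s=manip.get_state();G=np.array([.554,-.0004,.1012]);d=s["tcp_pos"]-G
print("now",d@[.986,.165,0],d@[-.165,.986,0],d[2],s["contact_force"].round(1))
for a in sys.argv[1:]:
    X,Y,Z=map(float,a.split(","));w=G+np.array([.986*X-.165*Y,.165*X+.986*Y,Z])/1e3;print(a,tool(w-s["tcp_pos"],s["tcp_rot"]).round(4))
E
python3 go.py=-1 2>/dev/null; python3 go.py " -45,-32,60"
```

```text
now -0.1767831471688196 -0.29521899913779004 0.1295838783424822 [0.3 0.6 0.6]
 -45,-32,60 [ 0.1305 -0.264   0.0694]
```

>>> servo_tool(
  commands=[
    [0.05,-0.1,0,0,1],
    [0.1,-0.2,0,0,1],
    [0.13,-0.263,0.02,0,1],
    [0.13,-0.263,0.05,0,1],
    [0.13,-0.263,0.07,0,1],
    [0.13,-0.263,0.07,0,1],
    [0.13,-0.263,0.07,0,1],
    [0.13,-0.263,0.07,0,1],
  ],
)

```text
time_s: 23.42
tcp_pos: [0.5148, -0.0391, 0.1617]
tcp_rot: [0.997, 0.082, 0.001, 0.001]
contact_force: [0.8, -0.8, 0.3]
opening: -0.001
finger_force: 0.0
```

```bash
python3 go.py " -45,-32,12" " -28,-32,12"
```

```text
now -0.045002338046684534 -0.03173019785762186 0.060475718538081605 [ 0.8 -0.8  0.3]
 -45,-32,12 [-0.0001  0.0002  0.0485]
 -28,-32,12 [0.0169 0.0002 0.0485]
```

>>> servo_tool(
  commands=[
    [0,0,0.03,0,1],
    [0,0,0.045,0,1],
    [0,0,0.048,0,1],
    [0.01,0,0.048,0,1],
    [0.015,0,0.048,0,1],
    [0.017,0,0.048,0,1],
    [0.017,0,0.048,0,1],
    [0.017,0,0.048,0,1],
  ],
)

```text
time_s: 24.42
tcp_pos: [0.5308, -0.0354, 0.1123]
tcp_rot: [0.997, 0.082, -0.0, -0.0]
contact_force: [-0.6, -0.0, 0.1]
opening: -0.001
finger_force: 0.0
```

>>> servo_tool(
  commands=[
    [0.001,0,0,0,1],
    [0.002,0,0,0,1],
    [0.003,0,0,0,1],
    [0.003,0,0,0,1],
  ],
)

```text
time_s: 24.92
tcp_pos: [0.534, -0.035, 0.1123]
tcp_rot: [0.997, 0.082, 0.0, -0.0]
contact_force: [0.3, 0.1, 0.0]
opening: -0.002
finger_force: 0.0
```

>>> servo_tool(
  commands=[
    [0.001,0,0,0,1],
    [0.002,0,0,0,1],
    [0.002,0,0,0,1],
  ],
)

```text
time_s: 25.3
tcp_pos: [0.5353, -0.0347, 0.1121]
tcp_rot: [0.997, 0.082, -0.001, -0.0]
contact_force: [-3.5, -0.9, 0.9]
opening: 0.003
finger_force: 1.8
```

>>> servo_tool(
  commands=[
    [0.001,0,0,0,1],
    [0.002,0,0,0,1],
    [0.002,0,0,0,1],
  ],
)

```text
time_s: 25.68
tcp_pos: [0.5379, -0.0345, 0.1124]
tcp_rot: [0.997, 0.082, 0.0, 0.0]
contact_force: [-3.7, -2.4, 2.2]
opening: 0.0
finger_force: 2.0
```

>>> servo_tool(
  commands=[
    [-0.015,0,0,0,1],
    [-0.03,0.005,-0.03,0,1],
    [-0.05,0.02,-0.08,0,1],
    [-0.05,0.1,-0.12,0,1],
    [-0.1,0.2,-0.12,0,1],
    [-0.15,0.28,-0.12,0,1],
    [-0.15,0.28,-0.12,0,1],
    [-0.15,0.28,-0.12,0,1],
    [-0.15,0.28,-0.12,0,1],
  ],
)

```text
time_s: 26.8
tcp_pos: [0.4344, -0.3377, 0.2323]
tcp_rot: [0.997, 0.08, 0.0, 0.001]
contact_force: [-0.1, 1.0, 0.5]
opening: -0.002
finger_force: 0.0
```

```bash
python3 ang.py
```

```text
[[303.7733202  181.13860321]
 [278.91580904 187.68005371]] [[ 0.0055 -0.0355]
 [ 0.0009  0.0323]] 0.06794389518530831 angle 1.5027684080846175
bbbbbbbbbbbbbbbbbbbbbbbbbbbbbbbbbbbbbb
bbbbbbbbbbbbbbbbbbbbbbbbbbbbbbbbbbbbbb
bbbbbbbbbbbbbbbbbbbbbbbbbbbbbbbbbbbbbb
bbbbbbbbbbbbbbbbbbbbbbbbbbbbbbbbbbbbbb
bbbbbbbbbbbbb......bbbbbbbbbbbbbbbbbbb
bbbbbbbbbb..+....++....bbbbbbbbbbbbbbb
bbbbbbb.....#+...#+...++bbbbbbbbbbbbb.
bbbbbbb++...++...#+..+#+..bbbbbbbbbbb.
bbbbb..+++...........#+.....bbbbbbbbbb
bbb.....++................++.bbbbbbbbb
bbb+++...................+++.bbbbbbbbb
bb..##...................++.....bbbbbb
bb...++......................OO.bbbbbb
b..........................OOOOObbbbbb
b.........................OOOO..bbbbbb
.........................bOO...bbbbbbb
............................b...bbbbbb
........................++......bbbbbb
......................++++...+++.bbbbb
....................++++++++..b.bbbbbb
..................++++++++++....bbbbbb
...............++++++++++++++...bbbbbb
.............+++++++++++####+++.bbbbbb
...........+++++++++++######...bbbbbbb
.........++++++++++++#####++...bbbbbbb
b......+++++++++++++####+++...bbbbbbbb
b.....+++++++++++++++++++..++.bbbbbbbb
bb...+++++++++++++++++...bb..+bbbbbbbb
bb...+++++++++++++++...bb.b..bbbbbbbbb
bbb...++++++++++++..b.b...b.bbbbbbbbbb
bbbb..++++++++++...b..b....bbbbbbbbbbb
bbbbb..++++++...b.........bbbbbbbbbbbb
bbbbbb.++++.....b.......bbbbbbbbbbbbbb
.bbbbbb...............bbbbbbbbbbbbbbbb
.bbbbbbbbbb.b......bbbbbbbbbbbbbbbbbbb
+bbbbbbbbbbbbbbbbbbbbbbbbbbbbbbbbbbbbb
+bbbbbbbbbbbbbbbbbbbbbbbbbbbbbbbbbbbbb
..bbbbbbbbbbbbbbbbbbbbbbbbbbbbbbbb.+++
..bbbbbbbbbbbbbbbbbbbbbbbbbbbb..+++###
..bbbbbbbbbbbbbbbbbbbbbbb+.+++++++++++
O+bbbbbbbbbbbbbbbbbb+.++++++++++++++++
O+bbbbbbbbbbbb.+.+++++++++++++++++++++
```

```bash
python3 - <<'E'
from h import *
c=dict(np.load("top_last.npz"))
G=np.array([.554,-.0004,.1012]);C,s=np.cos(np.radians(9.5)),np.sin(np.radians(9.5))
n=np.array([-.5*C,-.5*s,.866]);xs=np.array([.866*C,.866*s,.5]);yj=np.array([-s,C,0])
o=None
for a,b in(((24,17),(7,25)),((26,25),(10,32)),((22,18),(6,26)),((24,26),(7+3,32))):
    o,d=ray(c,np.array([a,b])+[274,160.]);P=o+d*(((G+.016*n-o)@n)/(d@n))[:,None]-G
    v=P[0]-P[1];print(np.arctan2(-v@yj,v@xs))
E
python3 go.py " -45,-32,60"
```

```text
1.3062857438444362
1.3338491399750882
1.2806903612850298
1.341986994896447
now -0.17271093819288025 -0.3112260434661046 0.1308822503234296 [-0.1 -0.5  0.5]
 -45,-32,60 [ 0.1267 -0.2798  0.071 ]
```

The dial reads about 1.31 rad, inside the 1.18–1.42 window. The arm is clear, so I'm handing in.

```bash
python3 -c "
from station import manip
print(manip.hand_in())"
```

```text
the job is handed in; nothing more can be done
None
```

I handed the job in with the bar flat in the tray, the stage latched down and the dial at about 1.31 rad (mark at 1.30, by camera). The robot's clock read about 27 s of the 50 s, and hand-in returned no verdict.

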